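Gauge a bushing and hold it ready above the spindle

ROBOT

A 7-joint arm with a two-finger parallel gripper is mounted at the origin on a cart in front of the work surface, level with it; the furniture and walls round the work are solid. World frame = base frame: x ahead of the robot, y to its left, z up, the work surface at z = 0. Lengths are in mm, angles in rad, forces in N, time in s.
With the tool pointing down it reaches from about 425 to 800 mm from the base axis. Payload 8.3 kg.
Tool frame: the origin (TCP) lies midway between the tips of the shut fingers; the grasp point (between the pads) lies 19 mm behind it (robot.grasp_offset is the distance from the TCP to the grasp point, in mm); z points along the fingers, y is the line along which they close (so a half turn about z gives the same grasp; the last joint's range is limited). The gripper opens to 85 mm and grips with 20 to 120 N. Pads are 22 mm wide; open, the fingers measure 114 mm over their backs; the gripper's body (76 mm by 85 mm) begins 54 mm behind the grasp point. The pads swing forward as they close: fully open they stand 13 mm farther back than shut.
Start: joints at [1.1, 0.383, 0.016, 1.37, -0.006, 1.388, -0.046], TCP at [247.903, -573.713, 231.279] pointing down, gripper open.
Joint ranges: [-2.95, 2.95], [-0.25, 2.06], [-1.52, 1.56], [0.18, 2.33], [-1.44, 4.58], [0.02, 2.06], [-3.01, 3.01]. Speed limits (rad/s): [2.39, 2.39, 3.01, 3.01, 3.14, 3.14, 3.14].

INTERFACE

Orientations are given as a unit quaternion [x, y, z, w].
In Python, from station import robot, cams gives the robot as it stands.
- The arm moves only by the tool arm_command, never from a script. Its arguments are lists of equal length, an entry for each row: "translation": the shift along the tool's x, y, z in m, a list of three; "angular": the turn, a rotation vector about the tool's x, y, z in rad, a list of three; "claw": the opening, from 0 (shut) to 1 (fully open). A call has 1 to 8 rows; each row shifts and turns the commanded pose from where the row before left it, along the tool's axes as they then stand; what a row does not reach is not made up. A row lasts 1/10 s, in which the tool goes at most 50 mm and 8.59 degrees, less where a joint would pass 70% of its speed; a pose out of reach is approached as far as the arm can. A call with a gripper value outside its range is refused whole. The fingers move at their own pace and stop on an object; "grip_force" is the grip in N (left out, the last holds). Time passes only in rows, so rows that do not move let the fingers close. It gives the time, the measured TCP pose, the force, the opening and the grip force at its end, in the units of the state.
- robot.get_state(): the state, without advancing time (a new reading comes with each control period).
- cams.camera(name): name is "side" or "top" or "wrist"; returns the picture (384x512x3 uint8, red, green, blue); there is no depth.
- cams.get_calibration(name): a dict with "fx", "fy", "cx", "cy" (pixels), "pose" (4x4, takes a point from camera to world coordinates). Camera axes: x right, y up, looking along -z (the intrinsics and any distortion apply to the point x, -y, -z); pixel columns grow to the right and rows downward; lengths in mm; the calibration is good to about 2 mm. A picture is of the moment at which its call begins: read the wrist's pose just before it. get_calibration takes no time and is no camera call; for the wrist camera it gives the pose at the moment of the call.
- robot.job_done(): hands the job in; it is judged then, once.
Trained networks look in the newest picture that a camera, given by its name, has taken for a name from the list of things; names that differ only in an ending like _2 or _b are one class to them, and where a whole thing is asked for, a point or a joint stands for the part that bears it (a point fixed in the world has none). Each returns a list of dicts, best first, with "score" (0 to 1); they miss things now and then, are a little off and sometimes report something else, mostly with a low value. They report only what shows in the picture. A call takes as long as a camera call. They do not tell look-alikes from the thing itself.
- cams.search_frame(camera, target): "bbox" ([left, top, width, height] in pixels, round what is visible of it).
The state is a dict: "time_s": time; "qpos": joint angles; "qd": joint speeds; "joint_torque": joint torques, N m; "ee_pos": TCP position; "tcp_rot": TCP orientation; "wrist_force": force on the tool from outside, world axes, zero at the start; "torque": the same for the moment, N m; "gripper_width": finger opening in mm; "gripper_force": force on a finger pad.
Only numpy, scipy, OpenCV 4.12 (cv2) and the standard library are available. Lean on these libraries where they do the work, as an engineer would, in place of code of your own. Each camera call takes 0.05 s, during which the arm holds its last target. There are 200 camera calls.

TASK

One of the two flanged aluminium bushings, the one with the wider bore, fits the gauge pin on the square plate: prove it by sliding it, flange first, all the way down the pin until it rests on the plate. Then draw it off, carry it over the tray of bottles without disturbing them, and hold it upright and centred about a centimetre above the tip of the bearing stand's spindle, never touching the stand, so that I can oil the spindle before it goes on. Finish while still holding it there, with the other bushing standing upright on the counter.

Things in the scene. Friction and masses are not known exactly. Their poses are not given: they have to be found in the camera images.
- wide_bushing: Loose bare-aluminium flanged bushing standing on its flange, open end up: a tube 39 mm outside diameter and 50 mm tall overall, with a round flange 54 mm across and 6 mm thick at its foot, 0.12 kg; its through bore is 28 mm, the wider: it fits the pin. Grip the tube above the flange. Origin: centre of the underside (the flange face), z up along the bore.
- narrow_bushing: Loose bare-aluminium flanged bushing standing on its flange, open end up: a tube 39 mm outside diameter and 50 mm tall overall, with a round flange 54 mm across and 6 mm thick at its foot, 0.12 kg; its through bore is 21 mm, the narrower: it does not fit the pin (otherwise both are alike). Grip the tube above the flange. Origin: centre of the underside (the flange face), z up along the bore.
- gauge: Fit gauge, fixed to the counter: square dark steel plate 80 x 80 mm, 12 mm thick, with an upright steel pin 25 mm in diameter in its middle, which tapers over its top 8 mm to 17 mm; pin tip 50 mm above the counter. Origin: centre of the plate's underside, on the pin's axis, z up.
- gauge_seat (a point): Point on the gauge pin's axis at the top face of the plate, 12 mm above the counter: where the middle of the bushing's underside comes when it is fully down.
- stand: Bearing stand, fixed to the counter: round grey foot 90 mm across and 14 mm thick, a tapered grey boss up to 45 mm (50 to 60 mm across), and an upright steel spindle 22 mm in diameter whose tip is 85 mm above the counter. Origin: centre of the underside, on the spindle's axis, z up.
- spindle_tip (a point): Centre of the spindle's flat tip, 85 mm above the counter; the bushing's underside is to hover about 10 mm above it.
- steel_tray: Steel instrument tray 110 x 210 mm, 19 mm high, floor 1.6 mm thick, fixed to the counter between the gauge and the stand (which may be on either side of it), its length running about away from the robot. Origin: centre of its underside; x across its width, y along its length.
- reagent_1: Amber reagent bottle with screw cap, 52 mm across and 104 mm tall, the tallest of the three (its top is 106 mm above the counter), loose, standing in the steel tray. Origin: centre of its underside.
- reagent_2: Amber reagent bottle with screw cap, 45 mm across and 90 mm tall, loose, standing in the steel tray. Origin: centre of its underside.
- reagent_3: Amber reagent bottle with screw cap, 36 mm across and 72 mm tall, loose, standing in the steel tray. Origin: centre of its underside.
Mind the look-alikes: they are no part of the job. Leave any purple look-alike of the wide_bushing alone.

How it is judged (in metres and radians):
On the way, in this order (a step that is already met when the one before it is completed fails the run):
1. the wide bushing is fully down on the gauge pin, upright, its flange on the plate (distance between wide_bushing and gauge_seat below 0.005 m and angle between wide_bushing's own z axis and vertical below 0.08 rad), for 0.2 s.
2. the wide bushing is carried over the tray, lifted clear over the bottles (x of wide_bushing in the frame of steel_tray between -0.05 and 0.05 m and y of wide_bushing in the frame of steel_tray between -0.105 and 0.105 m and height (world z) of wide_bushing above 0.08 m), for 0.04 s.
At the end, for the whole second after the job is handed in: The wide bushing is held still in the fingers, upright within 5 degrees, its underside 3 to 20 mm above the spindle's tip and within 5 mm of the spindle's axis, not touching the stand; the narrow bushing stands upright on the counter (horizontal distance between wide_bushing and spindle_tip below 0.005 m and height (world z) of wide_bushing between 0.088 and 0.105 m and angle between wide_bushing's own z axis and vertical below 0.09 rad and linear speed of wide_bushing below 0.02 m/s and contact force between wide_bushing and stand below 0.1 N and contact force between wide_bushing and the fingers above 1 N and height (world z) of narrow_bushing between -0.005 and 0.005 m and angle between narrow_bushing's own z axis and vertical below 0.1 rad); the arm keeps its last pose, push and grip.
It fails at once if a bottle in the tray is pushed (more than 15 mm) or tipped (distance of any of reagent_1, reagent_2, reagent_3 from where it was at the start of the episode above 0.015 m or angle between any of reagent_1, reagent_2, reagent_3's own z axis and vertical above 0.25 rad).
It fails at once if the wide bushing touches the bearing stand (contact force between wide_bushing and stand above 0.5 N).
It also fails if it takes over 56 s, if anything falls off the work surface, if the arm or the gripper's body presses on something with over 40 N, if the wrist force passes 120 N, or if a joint passes its speed limit or range.

## Working session

There is one attempt and no reset: what is moved stays moved. The work goes in short steps, Python scripts to look and compute and a tool call to move; the robot and the scene stay as the last step left them, time stands still between calls to the robot, and variables do not carry over. Pictures are saved under pics/ and viewed, at most 10 in all, crops included, and the job is handed in when it is done.

Besides the shell and the picture viewer there is one more tool, called after ">>>" by a JSON object that holds its "name" and its "arguments". arm_command: Moves the arm, as the interface text tells. Its arguments: {"type":"object","properties":{"translation":{"type":"array","items":{"type":"array","items":{"type":"number"}}},"angular":{"type":"array","items":{"type":"array","items":{"type":"number"}}},"claw":{"type":"array","items":{"type":"number"}},"grip_force":{"type":"number"}},"required":["translation","angular","claw"]}

```bash
mkdir -p pics; cat > h.py <<'E'
import numpy as np, cv2
from station import robot, cams
def ray(cal,u,v):
    d=np.array([(u-cal['cx'])/cal['fx'],-(v-cal['cy'])/cal['fy'],-1.0])
    P=np.array(cal['pose']);return P[:3,3],P[:3,:3]@d
def onz(cal,u,v,z):
    o,d=ray(cal,u,v);return o+d*(z-o[2])/d[2]
def proj(cal,p):
    P=np.array(cal['pose']);c=P[:3,:3].T@(np.array(p)-P[:3,3])
    return cal['fx']*c[0]/-c[2]+cal['cx'],cal['fy']*-c[1]/-c[2]+cal['cy']
E
python3 - <<'E'
from h import *
s=robot.get_state();print({k:np.round(s[k],3) for k in('time_s','ee_pos','tcp_rot','gripper_width')})
ims=[]
for n in('top','side'):
    im=cams.camera(n);c=cams.get_calibration(n);print(n,c)
    cv2.imwrite(f'pics/{n}0.png',cv2.resize(im[:,:,::-1],(800,600),interpolation=cv2.INTER_CUBIC))
    cv2.imwrite(f'{n}_raw.png',im[:,:,::-1])
    for t in('wide_bushing','gauge','stand','steel_tray','reagent_1'):
        for r in cams.search_frame(n,t)[:6]:
            b=r['bbox'];print(n,t,np.round(b,1),round(r['score'],2),np.round(onz(c,b[0]+b[2]/2,b[1]+b[3]/2,20)))
E
```

```text
{'time_s': np.float64(0.0), 'ee_pos': array([ 247.691, -573.269,  230.268]), 'tcp_rot': array([ 0.979,  0.203, -0.   , -0.001]), 'gripper_width': np.float64(85.132)}
top {'fx': 402.12306729996334, 'fy': 402.12306729996334, 'cx': 251.8908126188943, 'cy': 191.58328729538036, 'pose': array([[-9.64431521e-03,  9.80224705e-01, -1.97652510e-01,
         3.83416417e+02],
       [-9.99939757e-01, -1.04899089e-02, -3.23159911e-03,
        -4.60591509e+00],
       [-5.24105011e-03,  1.97609436e-01,  9.80266822e-01,
         9.68231836e+02],
       [ 0.00000000e+00,  0.00000000e+00,  0.00000000e+00,
         1.00000000e+00]])}
top wide_bushing [342.  245.6  21.1  24.2] 0.8 [ 415. -234.   20.]
top wide_bushing [286.5 254.   28.   24.9] 0.59 [ 396. -112.   20.]
top gauge [315.3 175.3  42.1  38.4] 0.91 [ 565. -204.   20.]
top stand [148.4 170.3  41.   42.3] 0.72 [577. 198.  20.]
top steel_tray [220.5 143.6  51.3  85. ] 0.56 [588.  12.  20.]
top reagent_1 [228.9 196.6  25.4  23.2] 0.91 [534.  23.  20.]
top reagent_1 [232.9 172.4  20.7  27.6] 0.64 [588.  19.  20.]
top reagent_1 [240.8 149.4  14.   2
[... 424 characters left out ...]
  0.00000000e+00,  0.00000000e+00,
         1.00000000e+00]])}
side wide_bushing [174.2 272.8  25.9  30.8] 0.95 [ 424. -236.   20.]
side wide_bushing [175.7 231.6  19.9  27.1] 0.88 [ 402. -122.   20.]
side gauge [235.3 267.1  41.2  33.1] 0.83 [ 568. -221.   20.]
side gauge [261.3 181.   17.   31.6] 0.7 [599.  49.  20.]
side steel_tray [246.8 144.3  32.2  35.2] 0.72 [579. 201.  20.]
side steel_tray [226.4 193.2  83.   34.9] 0.6 [594.  -3.  20.]
side steel_tray [204.  144.5  19.3  21.1] 0.48 [429. 231.  20.]
side reagent_1 [261.5 179.4  19.1  34.1] 0.88 [602.  51.  20.]
side reagent_1 [234.  180.   21.6  35.6] 0.73 [532.  43.  20.]
side reagent_1 [285.4 190.8  12.5  27. ] 0.63 [656.  22.  20.]
```

View pics/top0.png

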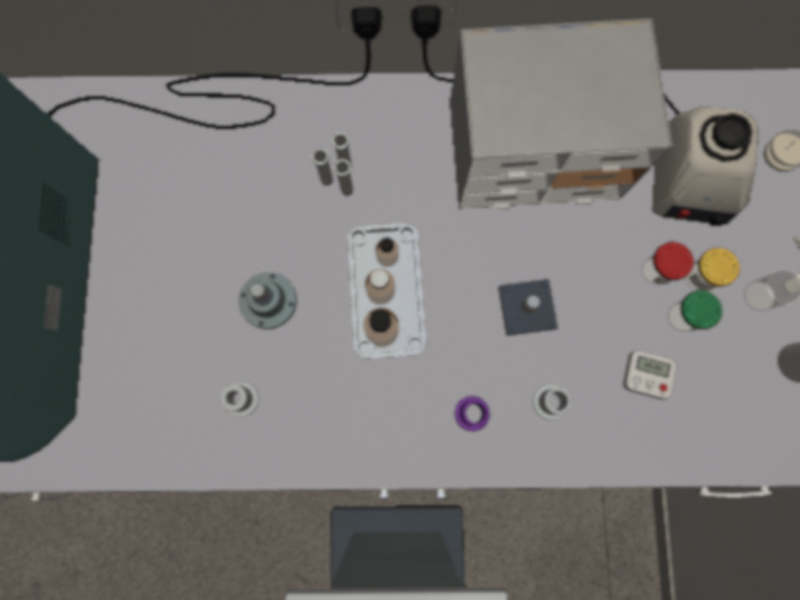

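View pics/side0.png

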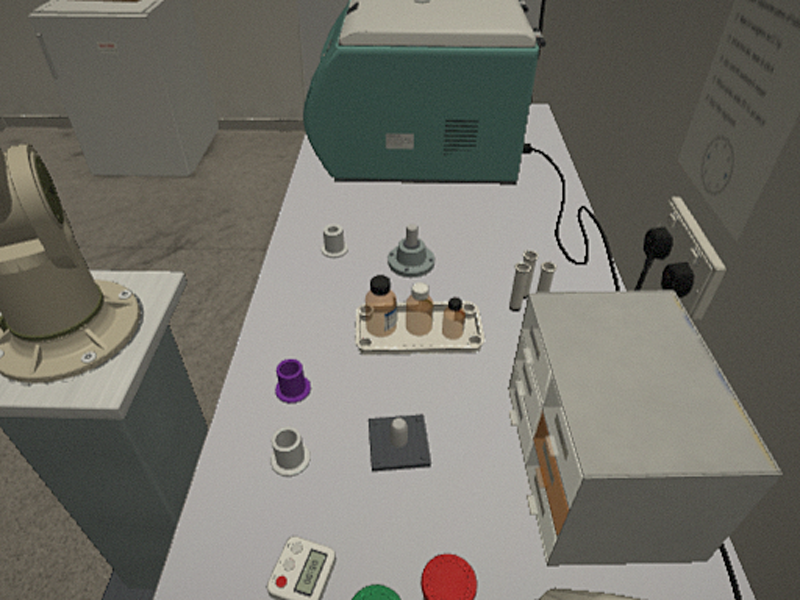

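Candidates at 800-px scale in the top view are the bare bushing at (552,402), the bare bushing at (240,400) and a purple look-alike at (472,413). The one at (552,402) seems to have the wider bore, so I'll confirm it in an enlarged crop.

```bash
python3 - <<'E'
from h import *
t=cv2.imread('top_raw.png');s=cv2.imread('side_raw.png')
def crop(im,u,v,r=22): return cv2.resize(im[v-r:v+r,u-r:u+r],(396,296*1),interpolation=cv2.INTER_CUBIC)
top=np.hstack([crop(t,353,257),crop(t,154,256)]);bot=np.hstack([crop(s,185,288),crop(s,214,154)])
cv2.imwrite('pics/cand.png',np.vstack([top,bot]))
c=cams.get_calibration('top');d=cams.get_calibration('side')
for n,u,v,z in(('wideTop',353.5,256.5,50),('narTop',151,254.5,50),('pin',341,192.6,50),('spindle',164.5,185.6,85)):
    print(n,np.round(onz(c,u,v,z),1))
for n,u,v,z in(('wideTop',184,279,50),('narTop',213.5,148,50),('pin',256,271,50),('spindle',263.5,146.5,85)):
    print(n,np.round(onz(d,u,v,z),1))
for n,z in(('tray corners',19),):
    for p in((348,228),(415,225),(425,355),(355,358)):print(np.round(onz(c,p[0]*.64,p[1]*.64,z),1))
st=robot.get_state();w=cams.get_calibration('wrist');P=np.array(w['pose'])
from scipy.spatial.transform import Rotation as R
r=R.from_quat(st['tcp_rot']).as_matrix();print(w['fx'],w['cx'],w['cy']);print(np.round(r,3));print(np.round(r.T@P[:3,:3],3),np.round(r.T@(P[:3,3]-st['ee_pos']),1))
E
```

```text
wideTop [ 416.9 -229.1   50. ]
narTop [425.9 227.9  50. ]
pin [ 563.9 -208.8   50. ]
spindle [577.3 194.8  85. ]
wideTop [ 420.9 -233.9   50. ]
narTop [430.9 225.5  50. ]
pin [ 567.3 -209.9   50. ]
spindle [579.6 188.   85. ]
[690.4  69.3  19. ]
[694.2 -36.4  19. ]
[488.4 -48.2  19. ]
[484.9  57.8  19. ]
305.37624761310735 261.0019495828668 193.45506037847318
[[ 0.918  0.397  0.   ]
 [ 0.397 -0.918  0.   ]
 [ 0.    -0.    -1.   ]]
[[ 0.     0.962  0.272]
 [ 1.    -0.     0.   ]
 [ 0.     0.272 -0.962]] [  69.8    0.  -142.6]
```

View pics/cand.png

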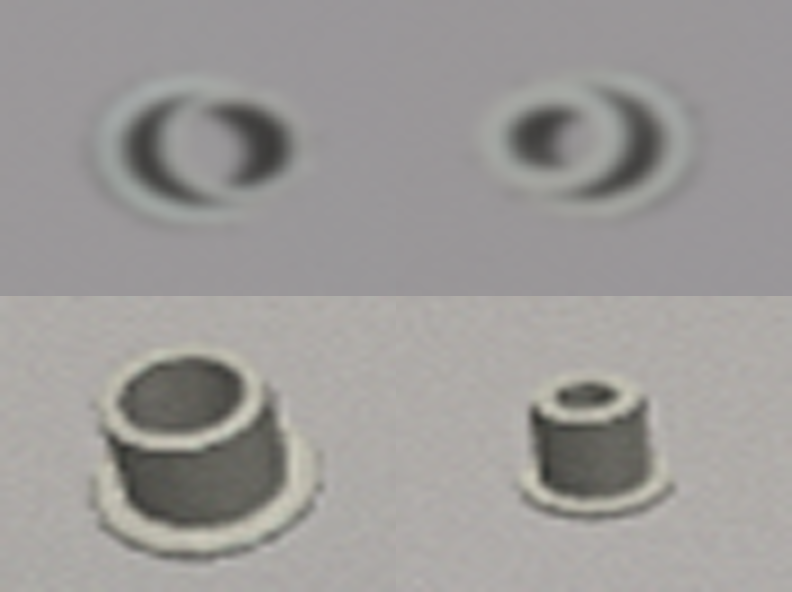

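The picture shows the same two bushings from above and from the side. The left one (side raw ≈(184,288), top raw ≈(357,256)) has the thin wall and wide bore, so it is the wide bushing. The right one has the thick wall and narrow bore. I'll align the tool with the world axes and move above the wide one for a wrist look.

>>> {"name": "arm_command", "arguments": {"translation": [[0, 0, 0], [0, 0, 0], [0, 0, 0], [0, 0, 0]], "angular": [[0, 0, 0.136], [0, 0, 0.136], [0, 0, 0.136], [0, 0, 0]], "claw": [1, 1, 1, 1]}}

```text
time_s: 1.0
ee_pos: [248.0, -573.7, 231.3]
tcp_rot: [1.0, -0.001, -0.0, -0.0]
wrist_force: [0.1, 0.5, 0.4]
gripper_width: 85.7
gripper_force: 0.0
```

>>> {"name": "arm_command", "arguments": {"translation": [[0.02, -0.042, 0], [0.02, -0.042, 0], [0.02, -0.042, 0], [0.02, -0.042, 0], [0.02, -0.042, 0], [0.02, -0.042, 0], [0.02, -0.042, 0], [0.02, -0.042, 0]], "angular": [[0, 0, 0], [0, 0, 0], [0, 0, 0], [0, 0, 0], [0, 0, 0], [0, 0, 0], [0, 0, 0], [0, 0, 0]], "claw": [1, 1, 1, 1, 1, 1, 1, 1]}}

```text
time_s: 1.8
ee_pos: [408.5, -236.0, 231.7]
tcp_rot: [1.0, 0.002, 0.0, 0.0]
wrist_force: [1.0, -0.2, -0.3]
gripper_width: 85.4
gripper_force: 0.0
```

>>> {"name": "arm_command", "arguments": {"translation": [[0, 0, 0], [0, 0, 0], [0, 0, 0]], "angular": [[0, 0, 0], [0, 0, 0], [0, 0, 0]], "claw": [1, 1, 1]}}

```text
time_s: 2.1
ee_pos: [407.4, -239.0, 231.4]
tcp_rot: [1.0, 0.0, -0.0, 0.0]
wrist_force: [-0.5, -0.8, 0.2]
gripper_width: 85.8
gripper_force: 0.0
```

```bash
python3 - <<'E'
from h import *
from scipy.spatial.transform import Rotation as R
st=robot.get_state();print(st['time_s'],np.round(st['ee_pos'],1),np.round(R.from_quat(st['tcp_rot']).as_matrix(),4))
c=cams.get_calibration('wrist');im=cams.camera('wrist');cv2.imwrite('w1_raw.png',im[:,:,::-1])
for r in cams.search_frame('wrist','wide_bushing'):print(np.round(r['bbox'],1),r['score'])
for z in(0,50):print(proj(c,[419,-236,z]))
print(np.round(c['pose'],4).tolist())
cv2.imwrite('pics/w1.png',cv2.resize(im[:,:,::-1],(800,600),interpolation=cv2.INTER_CUBIC))
E
```

```text
2.1 [ 407.4 -239.   231.4] [[ 1.e+00  2.e-04 -1.e-04]
 [ 2.e-04 -1.e+00 -5.e-04]
 [-1.e-04  5.e-04 -1.e+00]]
[237.8 132.6  43.3  51. ] 0.76
[136.  148.2  50.2  43.7] 0.68
(np.float64(258.7593190343627), np.float64(156.23262608665655))
(np.float64(258.45917636386565), np.float64(163.4412376545927))
[[0.0005, 0.9623, 0.2719, 477.0997], [-1.0, 0.0003, 0.0007, -238.494], [0.0006, -0.2719, 0.9623, 373.9774], [0.0, 0.0, 0.0, 1.0]]
```

View pics/w1.png

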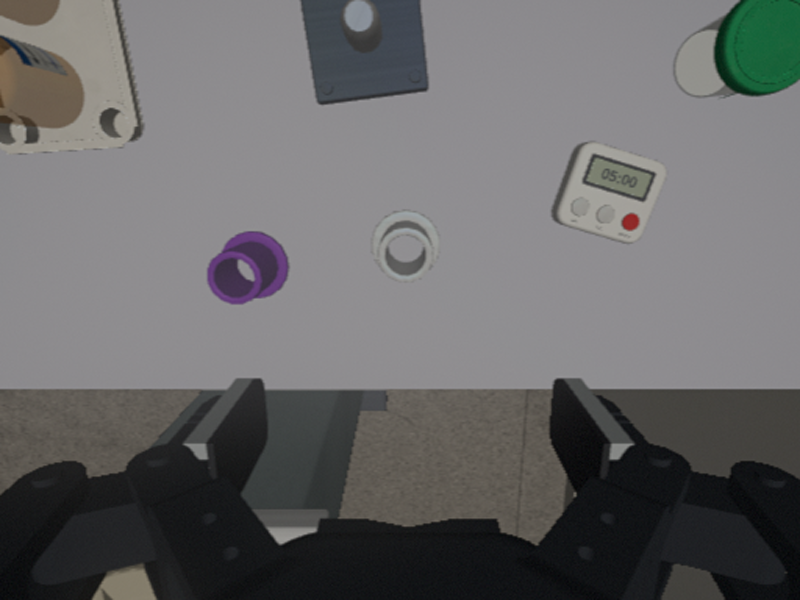

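The wrist view shows the wide bushing's rim at (405,255) and its flange at (405,243). That agrees with the estimate (419,-236) to within 1 mm. The purple one at (240,265) stays clear. Descending to grasp.

>>> {"name": "arm_command", "arguments": {"translation": [[0.012, -0.003, 0.03], [0, 0, 0.045], [0, 0, 0.045], [0, 0, 0.04], [0, 0, 0.03], [0, 0, 0.02], [0, 0, 0.009], [0, 0, 0]], "angular": [[0, 0, 0], [0, 0, 0], [0, 0, 0], [0, 0, 0], [0, 0, 0], [0, 0, 0], [0, 0, 0], [0, 0, 0]], "claw": [1, 1, 1, 1, 1, 1, 1, 1]}}

```text
time_s: 3.0
ee_pos: [418.9, -235.2, 11.3]
tcp_rot: [1.0, -0.001, -0.001, -0.001]
wrist_force: [-1.1, -0.3, -1.0]
gripper_width: 85.0
gripper_force: 0.0
```

>>> {"name": "arm_command", "arguments": {"translation": [[0, 0, 0], [0, 0, 0], [0, 0, 0], [0, 0, 0], [0, 0, 0], [0, 0, 0], [0, 0, 0], [0, 0, 0]], "angular": [[0, 0, 0], [0, 0, 0], [0, 0, 0], [0, 0, 0], [0, 0, 0], [0, 0, 0], [0, 0, 0], [0, 0, 0]], "claw": [0.8, 0.6, 0.5, 0.4, 0.3, 0.2, 0.2, 0.2], "grip_force": 40}}

```text
time_s: 3.8
ee_pos: [420.7, -235.2, 13.6]
tcp_rot: [1.0, -0.0, 0.001, 0.001]
wrist_force: [-1.9, 0.0, 6.8]
gripper_width: 37.5
gripper_force: 39.7
```

```bash
python3 - <<'E'
from h import *
c0=dict(fx=305.376,fy=305.376,cx=261.0,cy=193.455,pose=np.array([[0.0005, 0.9623, 0.2719, 477.0997], [-1.0, 0.0003, 0.0007, -238.494], [0.0006, -0.2719, 0.9623, 373.9774], [0,0,0,1]]))
print('pin',onz(c0,228.9,9.2,50),'rim',onz(c0,259,163,50),'flange',onz(c0,259,155.5,6))
c=cams.get_calibration('wrist');im=cams.camera('wrist')
st=robot.get_state();print(st['ee_pos'],st['gripper_width'],st['wrist_force'],st['gripper_force'])
cv2.imwrite('pics/w2.png',cv2.resize(im[:,:,::-1],(800,600),interpolation=cv2.INTER_CUBIC))
for z in(0,50):print(np.array(proj(c,[419,-236,z]))*1.5625)
E
```

```text
pin [ 565.87879967 -208.41003371   50.        ] rim [ 419.49173135 -236.5688981    50.        ] flange [ 420.83737153 -236.31938304    6.        ]
[ 420.71156826 -235.21124673   13.53854554] 38.07269046663926 [-1.20112499  0.2665862   6.39757365] 39.72385458648205
[410.96668725 376.32248145]
[412.45041823 458.63541361]
```

View pics/w2.png

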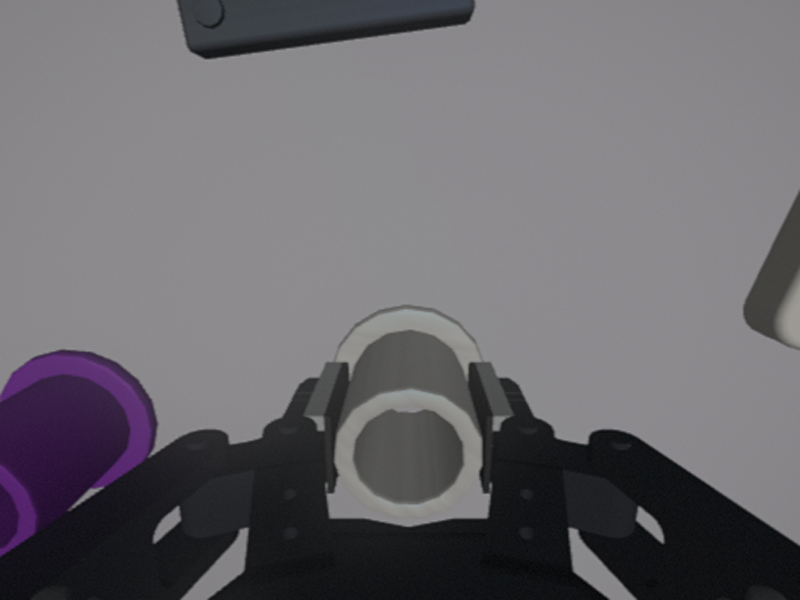

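Grasped: the tube's rim shows at (408,457) between the pads. Next I'll lift and stop short of the pin, so one wrist picture shows both pin and bushing.

>>> {"name": "arm_command", "arguments": {"translation": [[0, 0, -0.02], [0, 0, -0.035], [0, 0, -0.035], [0.03, -0.009, 0], [0.03, -0.009, 0], [0.025, -0.008, 0], [0, 0, 0], [0, 0, 0]], "angular": [[0, 0, 0], [0, 0, 0], [0, 0, 0], [0, 0, 0], [0, 0, 0], [0, 0, 0], [0, 0, 0], [0, 0, 0]], "claw": [0.2, 0.2, 0.2, 0.2, 0.2, 0.2, 0.2, 0.2]}}

```text
time_s: 4.65
ee_pos: [504.9, -208.4, 102.2]
tcp_rot: [1.0, 0.0, -0.0, -0.0]
wrist_force: [-0.4, -0.3, -1.4]
gripper_width: 37.8
gripper_force: 40.5
```

>>> {"name": "arm_command", "arguments": {"translation": [[0, 0, 0], [0, 0, 0]], "angular": [[0, 0, 0], [0, 0, 0]], "claw": [0.2, 0.2]}}

```text
time_s: 4.85
ee_pos: [504.0, -209.5, 102.3]
tcp_rot: [1.0, -0.001, -0.0, 0.0]
wrist_force: [-0.1, -0.5, -1.6]
gripper_width: 38.1
gripper_force: 40.5
```

```bash
python3 - <<'E'
from h import *
st=robot.get_state();c=cams.get_calibration('wrist');im=cams.camera('wrist')
e=st['ee_pos'];print(e,st['tcp_rot'],st['gripper_width'])
np.save('c3.npy',c,allow_pickle=True)
cv2.imwrite('w3_raw.png',im[:,:,::-1]);cv2.imwrite('pics/w3.png',cv2.resize(im[:,:,::-1],(800,600),interpolation=cv2.INTER_CUBIC))
# predicted with bushing bottom at TCP-13
for n,p in(('rim',[e[0],e[1],e[2]+37]),('bot',[e[0],e[1],e[2]-13]),('pin',[566,-209,50])):print(n,np.array(proj(c,p))*1.5625)
E
```

```text
[ 503.9748009  -209.53863957  102.34089738] [ 9.99999644e-01 -7.90299681e-04 -2.49630006e-04  1.55871861e-04] 38.05745128354917
rim [409.38735134 454.17002822]
bot [408.88287516 372.34193809]
pin [407.16991012 187.50458041]
```

View pics/w3.png

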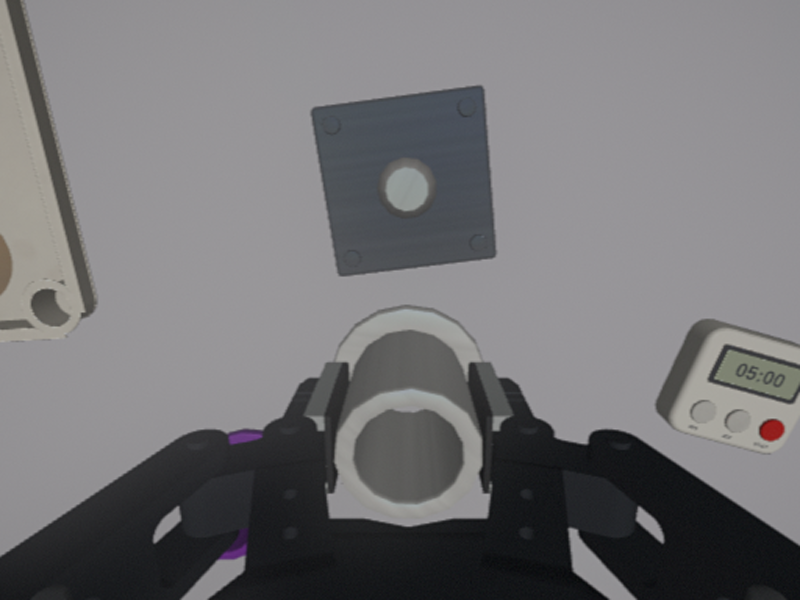

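The pin tip shows at (408,188) and the bushing rim at (408.5,457). That puts the pin at about (566,-209) and the bushing axis about 1 mm behind the TCP. Moving over the pin and lowering part-way.

>>> {"name": "arm_command", "arguments": {"translation": [[0.025, 0, 0], [0.025, 0, 0], [0.013, -0.0005, 0], [0, 0, 0], [0, 0, 0.03], [0, 0, 0.008], [0, 0, 0.006], [0, 0, 0]], "angular": [[0, 0, 0], [0, 0, 0], [0, 0, 0], [0, 0, 0], [0, 0, 0], [0, 0, 0], [0, 0, 0], [0, 0, 0]], "claw": [0.2, 0.2, 0.2, 0.2, 0.2, 0.2, 0.2, 0.2]}}

```text
time_s: 5.7
ee_pos: [567.1, -208.4, 57.9]
tcp_rot: [1.0, -0.0, -0.001, -0.0]
wrist_force: [0.2, 1.1, -0.7]
gripper_width: 38.1
gripper_force: 40.5
```

>>> {"name": "arm_command", "arguments": {"translation": [[0, 0, 0.003], [0, 0, 0.003], [0, 0, 0]], "angular": [[0, 0, 0], [0, 0, 0], [0, 0, 0]], "claw": [0.2, 0.2, 0.2]}}

```text
time_s: 6.0
ee_pos: [568.0, -208.3, 52.4]
tcp_rot: [1.0, -0.0, 0.0, -0.0]
wrist_force: [-0.4, 0.3, -0.7]
gripper_width: 37.6
gripper_force: 40.5
```

>>> {"name": "arm_command", "arguments": {"translation": [[0, 0, 0.004], [0, 0, 0.004], [0, 0, 0.004], [0, 0, 0.004], [0, 0, 0]], "angular": [[0, 0, 0], [0, 0, 0], [0, 0, 0], [0, 0, 0], [0, 0, 0]], "claw": [0.2, 0.2, 0.2, 0.2, 0.2]}}

```text
time_s: 6.5
ee_pos: [567.4, -208.1, 35.4]
tcp_rot: [1.0, -0.0, -0.001, -0.0]
wrist_force: [-0.2, 0.1, -0.4]
gripper_width: 38.0
gripper_force: 40.5
```

>>> {"name": "arm_command", "arguments": {"translation": [[0, 0, 0.004], [0, 0, 0.003], [0, 0, 0.002], [0, 0, 0.002], [0, 0, 0], [0, 0, 0]], "angular": [[0, 0, 0], [0, 0, 0], [0, 0, 0], [0, 0, 0], [0, 0, 0], [0, 0, 0]], "claw": [0.2, 0.2, 0.2, 0.2, 0.2, 0.2]}}

```text
time_s: 7.1
ee_pos: [568.1, -208.3, 25.7]
tcp_rot: [1.0, -0.0, 0.0, 0.0]
wrist_force: [-1.4, 0.6, 3.8]
gripper_width: 38.2
gripper_force: 40.8
```

>>> {"name": "arm_command", "arguments": {"translation": [[0, 0, 0.0015], [0, 0, 0], [0, 0, 0], [0, 0, 0]], "angular": [[0, 0, 0], [0, 0, 0], [0, 0, 0], [0, 0, 0]], "claw": [0.2, 0.2, 0.2, 0.2]}}

```text
time_s: 7.5
ee_pos: [568.1, -208.3, 25.6]
tcp_rot: [1.0, -0.0, 0.0, 0.0]
wrist_force: [-7.4, 2.4, 15.4]
gripper_width: 37.9
gripper_force: 41.9
```

```bash
python3 - <<'E'
from h import *
st=robot.get_state();e=st['ee_pos'];print(e,st['wrist_force'])
im=cams.camera('side');c=cams.get_calibration('side')
u,v=map(int,proj(c,[566,-209,20]));a=im[v-45:v+45,u-60:u+60,::-1]
cv2.imwrite('pics/s4.png',cv2.resize(a,(800,600),interpolation=cv2.INTER_CUBIC))
E
```

```text
[ 568.10689021 -208.28624972   25.59369791] [-7.41174125  2.42720053 15.39348006]
```

View pics/s4.png

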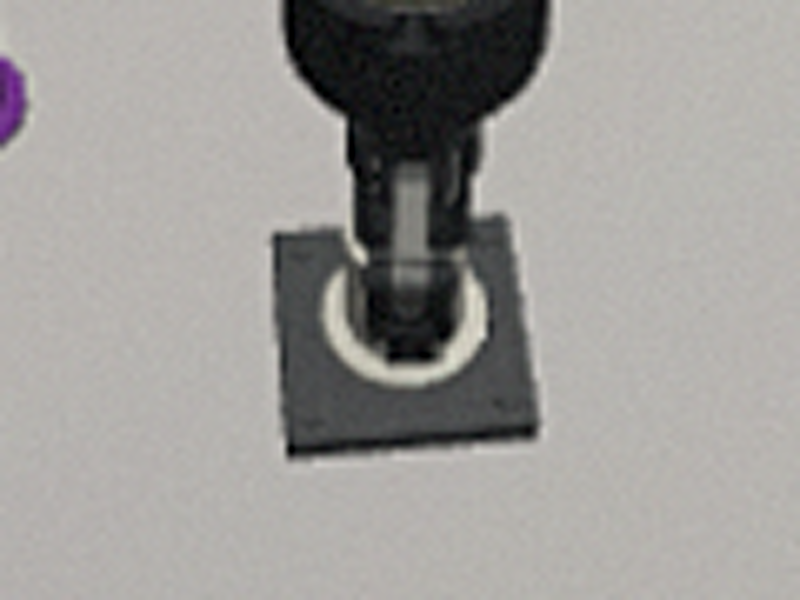

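Seated: the flange is flat on the plate, the ring centred at (405,315), with contact at the expected height (TCP 25.6) and 15 N of reaction. Drawing it straight off and carrying it over the tray with its underside at about 150 mm.

>>> {"name": "arm_command", "arguments": {"translation": [[0, 0, -0.01], [0, 0, -0.02], [0, 0, -0.025], [0, 0, -0.025], [0, 0, -0.025], [0, 0, -0.025], [0, 0, -0.01], [0, 0, 0]], "angular": [[0, 0, 0], [0, 0, 0], [0, 0, 0], [0, 0, 0], [0, 0, 0], [0, 0, 0], [0, 0, 0], [0, 0, 0]], "claw": [0.2, 0.2, 0.2, 0.2, 0.2, 0.2, 0.2, 0.2]}}

```text
time_s: 8.35
ee_pos: [569.0, -208.5, 165.4]
tcp_rot: [1.0, -0.0, 0.002, 0.001]
wrist_force: [-0.7, 0.4, -1.3]
gripper_width: 37.9
gripper_force: 40.5
```

```bash
python3 - <<'E'
from h import *
st=robot.get_state();e=st['ee_pos'];print(e,st['tcp_rot'],st['gripper_width'],st['wrist_force'])
E
```

```text
[ 568.95076672 -208.54814118  165.3656506 ] [ 9.99998650e-01 -1.05785411e-04  1.56150472e-03  5.00491890e-04] 37.94934339651882 [-0.68496787  0.42654184 -1.27963023]
```

>>> {"name": "arm_command", "arguments": {"translation": [[-0.003, -0.02, 0], [-0.005, -0.035, 0], [-0.005, -0.04, 0], [-0.005, -0.04, 0], [-0.005, -0.04, 0], [-0.005, -0.04, 0], [-0.005, -0.04, 0], [-0.005, -0.04, 0]], "angular": [[0, 0, 0], [0, 0, 0], [0, 0, 0], [0, 0, 0], [0, 0, 0], [0, 0, 0], [0, 0, 0], [0, 0, 0]], "claw": [0.2, 0.2, 0.2, 0.2, 0.2, 0.2, 0.2, 0.2]}}

```text
time_s: 9.15
ee_pos: [528.8, 88.1, 162.1]
tcp_rot: [1.0, -0.0, -0.001, 0.0]
wrist_force: [-0.1, -0.0, -0.7]
gripper_width: 37.9
gripper_force: 40.5
```

>>> {"name": "arm_command", "arguments": {"translation": [[-0.005, -0.04, 0], [-0.005, -0.035, 0], [-0.003, -0.025, 0], [0, 0, 0], [0, 0, 0], [0, 0, 0]], "angular": [[0, 0, 0], [0, 0, 0], [0, 0, 0], [0, 0, 0], [0, 0, 0], [0, 0, 0]], "claw": [0.2, 0.2, 0.2, 0.2, 0.2, 0.2]}}

```text
time_s: 9.75
ee_pos: [517.0, 185.2, 162.7]
tcp_rot: [1.0, -0.001, -0.001, 0.001]
wrist_force: [0.7, 0.2, -0.7]
gripper_width: 38.0
gripper_force: 40.5
```

```bash
python3 - <<'E'
from h import *
st=robot.get_state();c=cams.get_calibration('wrist');im=cams.camera('wrist')
e=st['ee_pos'];print(e,st['tcp_rot'],st['gripper_width'])
np.save('c5.npy',c,allow_pickle=True)
cv2.imwrite('pics/w5.png',cv2.resize(im[:,:,::-1],(800,600),interpolation=cv2.INTER_CUBIC))
for n,p in(('rim',[e[0]-1.3,e[1],e[2]+36.5]),('spindle',[578.5,191,85])):print(n,np.array(proj(c,p))*1.5625)
E
```

```text
[516.9602553  185.22679515 162.7481446 ] [ 9.99999232e-01 -8.66390757e-04 -7.19511714e-04  5.16942374e-04] 37.97157915994135
rim [409.30847961 457.66985262]
spindle [395.29961527 186.17543561]
```

View pics/w5.png

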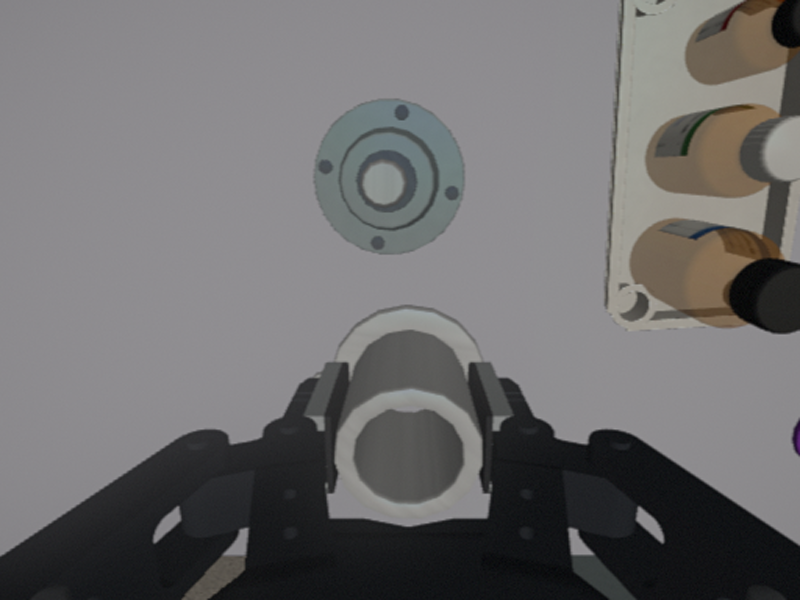

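The bottles are undisturbed, and the spindle tip shows at about (382,183). I'll compute its position from the bright disc's centroid.

```bash
python3 - <<'E'
from h import *
c=np.load('c5.npy',allow_pickle=True).item();im=cv2.imread('pics/w5.png')
g=im[:,:,::-1].min(2);a=np.zeros_like(g);a[140:225,340:430]=g[140:225,340:430]
for t in(150,165):
    n,l,s,m=cv2.connectedComponentsWithStats((a>t).astype(np.uint8))
    for i in range(1,n):
        if s[i][4]>300:
            b=s[i];u,v=b[0]+(b[2]-1)/2,b[1]+(b[3]-1)/2;print(t,s[i],m[i],onz(c,m[i][0]/1.5625,m[i][1]/1.5625,85),onz(c,u/1.5625,v/1.5625,85))
# foot circle centre
print('foot',onz(c,389.5/1.5625,176/1.5625,14))
c3=np.load('c3.npy',allow_pickle=True).item();print('pin',onz(c3,408/1.5625,188/1.5625,50))
E
```

```text
foot [581.64376967 196.10626287  14.        ]
pin [ 565.80790059 -209.32973012   50.        ]
```

```bash
python3 - <<'E'
from h import *
c=np.load('c5.npy',allow_pickle=True).item();im=cv2.imread('pics/w5.png');g=im.min(2)
print(g[183,340:430:4],g[145:220:4,383])
hc=cv2.HoughCircles(cv2.GaussianBlur(g[90:260,300:480],(3,3),0),cv2.HOUGH_GRADIENT_ALT,1.5,5,param1=100,param2=0.6,minRadius=15,maxRadius=90)
for u,v,r in hc[0]:
    u+=300;v+=90;print(u,v,r,[np.round(onz(c,u/1.5625,v/1.5625,z)[:2],1) for z in(14,45,85)])
print(robot.get_state()['ee_pos'])
E
```

```text
[ 84 110 111 110 100  77 132 142 141 140 141 139 137 137 140 141 107  73
  75  83 110 110 112] [109 102  70  73 104 141 139 139 139 139 140 139 140 139 141  84  72 112
 110]
384.0 181.5 46.97467 [array([578.5, 199.4]), array([579.4, 197.9]), array([580.5, 196. ])]
384.0 181.5 81.114456 [array([578.5, 199.4]), array([579.4, 197.9]), array([580.5, 196. ])]
384.0 181.5 53.99073 [array([578.5, 199.4]), array([579.4, 197.9]), array([580.5, 196. ])]
384.0 181.5 30.837004 [array([578.5, 199.4]), array([579.4, 197.9]), array([580.5, 196. ])]
384.0 181.5 20.806393 [array([578.5, 199.4]), array([579.4, 197.9]), array([580.5, 196. ])]
[517.14127875 185.08333853 163.02128461]
```

>>> {"name": "arm_command", "arguments": {"translation": [[0.02, -0.004, 0], [0.025, -0.004, 0], [0.02, -0.004, 0], [0, 0, 0], [0, 0, 0], [0, 0, 0.02], [0, 0, 0.02], [0, 0, 0]], "angular": [[0, 0, 0], [0, 0, 0], [0, 0, 0], [0, 0, 0], [0, 0, 0], [0, 0, 0], [0, 0, 0], [0, 0, 0]], "claw": [0.2, 0.2, 0.2, 0.2, 0.2, 0.2, 0.2, 0.2]}}

```text
time_s: 10.6
ee_pos: [579.7, 197.3, 121.0]
tcp_rot: [1.0, -0.0, -0.003, 0.001]
wrist_force: [-0.6, -1.4, -2.5]
gripper_width: 37.8
gripper_force: 40.5
```

>>> {"name": "arm_command", "arguments": {"translation": [[0, 0, 0.008], [0, 0, 0.004], [0, 0, 0], [0, 0, 0]], "angular": [[0, 0, 0], [0, 0, 0], [0, 0, 0], [0, 0, 0]], "claw": [0.2, 0.2, 0.2, 0.2]}}

```text
time_s: 11.0
ee_pos: [582.3, 198.8, 112.5]
tcp_rot: [1.0, -0.0, 0.0, -0.0]
wrist_force: [0.9, -0.7, -1.3]
gripper_width: 38.1
gripper_force: 40.6
```

```bash
python3 - <<'E'
from h import *
st=robot.get_state();e=st['ee_pos'];print(st['time_s'],e,st['tcp_rot'],st['wrist_force'],np.abs(st['qd']).max())
im=cams.camera('side');w=cams.camera('wrist');c=cams.get_calibration('side')
u,v=map(int,proj(c,[580,196,80]));print(u,v)
a=cv2.resize(im[v-30:v+30,u-30:u+30,::-1],(400,600),interpolation=cv2.INTER_CUBIC)
a=cv2.resize(im[v-30:v+30,u-20:u+20,::-1],(400,600),interpolation=cv2.INTER_CUBIC)
b=cv2.resize(w[180:380,190:330,::-1],(400,571),interpolation=cv2.INTER_CUBIC);b=np.pad(b,((0,29),(0,0),(0,0)))
cv2.imwrite('pics/f6.png',np.hstack([a,b]))
for n,p in(('axis bottom (bushing)',[580,196.3,e[2]-13.6]),('tip',[580,196.3,85]),('spindle base',[580,196.3,45])):
    q=proj(c,p);print(n,((q[0]-u+20)*10,(q[1]-v+30)*10))
E
```

```text
11.0 [582.27671714 198.83690874 112.45709693] [ 9.99999902e-01 -6.16948044e-05  4.13358914e-04 -1.45427607e-04] [ 0.91067631 -0.68925396 -1.34283785] 0.005547256650714311
263 146
axis bottom (bushing) (np.float64(207.59309512540483), np.float64(247.5447056013158))
tip (np.float64(206.52435595876966), np.float64(288.09094624021157))
spindle base (np.float64(203.54476254205736), np.float64(401.1319158722054))
```

View pics/f6.png

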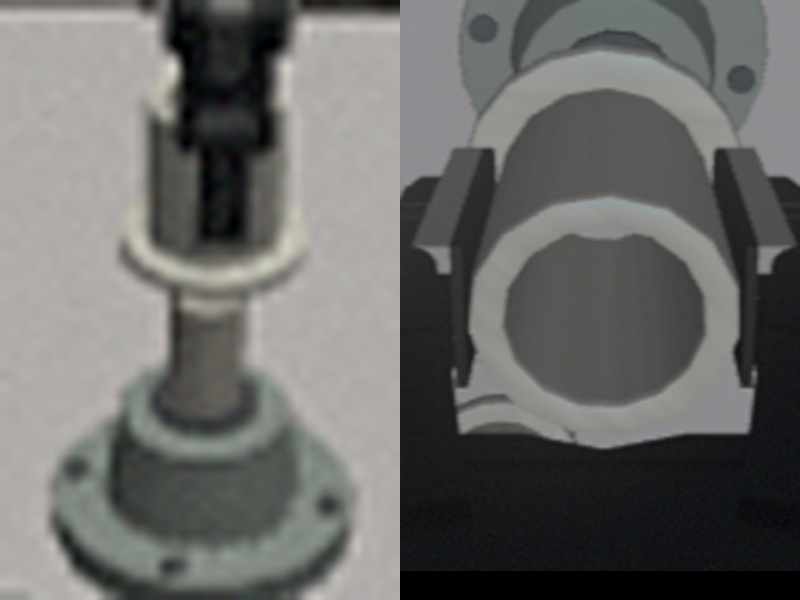

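The side view shows the flange centred at column 214 against an expected 209 or so. The wrist view shows the flange at 607 and the stand at 614. So the bushing is about 1.3 mm too far in +x and about 2 mm too far in +y, and I'll trim that with a slight lowering.

>>> {"name": "arm_command", "arguments": {"translation": [[-0.0012, 0.002, 0], [0, 0, 0.002], [0, 0, 0], [0, 0, 0], [0, 0, 0], [0, 0, 0]], "angular": [[0, 0, 0], [0, 0, 0], [0, 0, 0], [0, 0, 0], [0, 0, 0], [0, 0, 0]], "claw": [0.2, 0.2, 0.2, 0.2, 0.2, 0.2]}}

```text
time_s: 11.7
ee_pos: [580.9, 196.8, 109.9]
tcp_rot: [1.0, -0.0, 0.0, -0.0]
wrist_force: [0.1, 0.0, -0.8]
gripper_width: 37.6
gripper_force: 40.6
```

```bash
python3 - <<'E'
from h import *
st=robot.get_state();e=st['ee_pos'];print(st['time_s'],e,st['tcp_rot'],st['wrist_force'],np.abs(st['qd']).max())
im=cams.camera('side');w=cams.camera('wrist')
u,v=263,146
a=cv2.resize(im[v-30:v+30,u-20:u+20,::-1],(400,600),interpolation=cv2.INTER_CUBIC)
b=cv2.resize(w[180:380,190:330,::-1],(400,571),interpolation=cv2.INTER_CUBIC);b=np.pad(b,((0,29),(0,0),(0,0)))
cv2.imwrite('pics/f7.png',np.hstack([a,b]))
E
```

```text
11.7 [580.85235019 196.80991945 109.8814117 ] [ 9.99999996e-01 -5.44122960e-05  3.35186442e-05 -6.84709215e-05] [ 0.12914032  0.01016793 -0.79211965] 0.001875879631876978
```

View pics/f7.png

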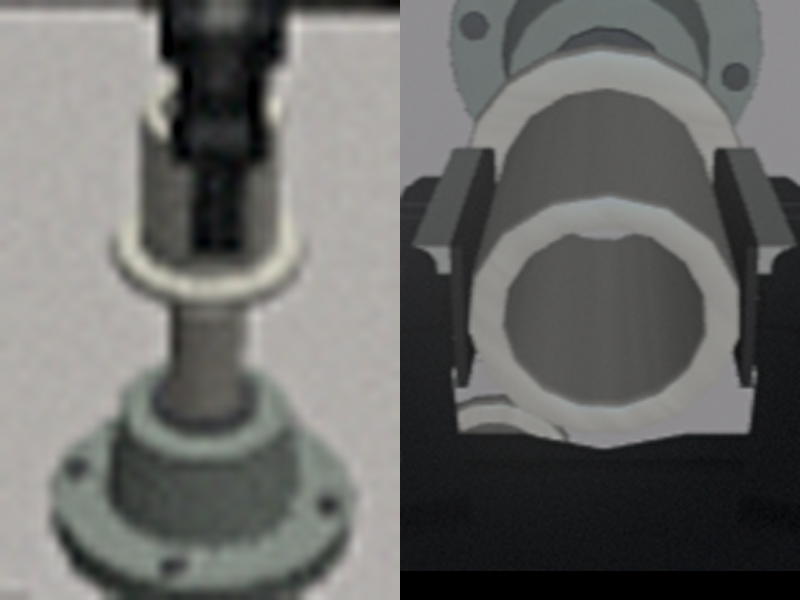

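The bushing is centred to within about 1 mm: side view flange 207 against spindle 207, wrist view flange 606 against stand 606. Its underside is at about 96 mm. Everything is still, so I'm handing in.

```bash
python3 -c "
from station import robot;print(robot.job_done())"
```

```text
the job is handed in; nothing more can be done
None
```

The wide bushing seated fully on the gauge pin, went over the bottles without disturbing them, and is now held upright and still, centred to about 1 mm and about 11 mm above the spindle tip. The narrow bushing was never touched, and the job is handed in (no verdict was returned).

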